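# Counter-hold the bolt behind the electrics box

## Task

The slow nut runner is turning the bolt in the steel bracket, head and all, because nobody is holding the head, which sits in the narrow gap between the bracket and the grey electrics box. Lower the box's blue lid until it is fully shut, without slamming it, then reach down into the gap behind the box, grip the bolt's hex head between the two fingers so that it stops turning, and finish still holding it there. Leave the lid shut and do not knock the other parts on the bench about.

Things in the scene. Friction and masses are not known exactly. Their poses are not given: they have to be found in the camera images.
- box: grey open-topped plastic box fixed on the bench, 120 (its x) x 160 (its y) x 80 mm high, walls 4 mm. Origin: centre of its underside. Its +x side is the hinge side, where the gap with the bolt head lies; its y runs along the hinge.
- lid (a joint): blue lid, a plate 120 x 160 x 6 mm, hinged along the top of the box's +x wall: rad, 0 = fully shut (flat on the rim, top face 86.5 mm above the bench), 1.57 = standing upright, up to 1.9. Its hinge is stiff (about 0.13 N m friction): the lid stays where it is left. It starts about upright, in the way of a gripper over the gap.
- lid_hinge (a point): middle of the hinge line, on the underside of the lid, 80.5 mm above the bench at the outer face of the box's +x wall. Shut, the lid reaches 120 mm from here towards the box's -x and 80 mm to either side.
- lid_handle (a point): outer end of the black knob on the lid's outer face, 90 mm from the hinge line, at mid width; the knob stands 35 mm off the face. The lid's face is bare to both sides of the knob.
- bracket: fixed upright steel plate, 110 wide, 110 high, 6 mm thick. Origin: on the bench straight below the bolt head's centre, up to 30 mm off the box's middle along y. Axes parallel to the box's; x is the bolt's axis. Box wall at x = -22 mm, plate's near face at x = +22 mm: gap 44 mm, open above and to both y sides. Beyond the plate a yellow nut runner, top 98 mm above the bench, out to x = 240 mm.
- hex_head: bright hexagon bolt head with a red mark, 22 mm across flats (25.4 corners), 14 mm long along the bolt's axis (horizontal, the bracket's x). Origin: its centre, mid-gap, 70 mm above the bench, 40 mm below the bracket's top; nothing below it. Turns about x. A brass sleeve, 21 mm across, 15 mm long, lies between it and the plate.
- bolt (a joint): turn of the bolt, rad, growing at about 0.23 rad/s as the nut runner drags it round with about 0.12 N m; a grip of some 20 N or more on the head stops it.
- relay: black block 30 x 30 x 26 mm lying in the box; origin under its centre.
- fuse_block: red block 50 x 28 x 18 mm lying in the box; origin under its centre.
- washer: loose rubber washer, 44 mm across, 6 mm high, lying beside the box; origin under its centre.
- tub: white tub of nuts, 110 mm across, 70 mm high; bystander.
- amber_jar: amber jar with white cap, 50 mm across, 75 mm high; bystander.
- screwdriver: screwdriver with yellow handle, lying; bystander.
- cover: round metal cover, 80 mm across with two lugs, 13 mm high; bystander.
There are look-alikes about, which are no part of the job. What is shaped like the box but orange is not meant.

How it is judged (in metres and radians):
On the way:
1. the lid is shut (value of joint lid below 0.06 rad), for 0.2 s.
At the end, for the whole second after the job is handed in: Lid shut (below 0.06 rad); fingers gripping the hex head (over 6 N), the TCP within 9 mm of the bolt axis sideways, 16 mm of the head centre along it, 20 mm below to 23 mm above it; the bolt still (under 0.03 rad/s); all this held to the end (value of joint lid below 0.06 rad and contact force between the fingers and hex_head above 6 N and velocity of joint bolt between -0.03 and 0.03 rad/s and x of the grasp point in the frame of bracket between -0.016 and 0.016 m and y of the grasp point in the frame of bracket between -0.009 and 0.009 m and z of the grasp point in the frame of bracket between 0.05 and 0.093 m); the arm keeps its last pose, push and grip.
It fails at once if the lid is slammed (faster than 2.5 rad/s) (velocity of joint lid below -2.5 rad/s).
It fails at once if a loose part on the bench is knocked away (more than 30 mm) (distance of any of washer, tub, amber_jar, screwdriver, cover from where it was at the start of the episode above 0.03 m).
It fails at once if a part is taken out of the box (z of any of relay, fuse_block in the frame of box above 0.07 m).
It also fails if it takes over 51 s, if anything falls off the work surface, if the arm or the gripper's body presses on something with over 40 N, if the wrist force passes 120 N, or if a joint passes its speed limit or range.

## Robot

A 6-joint arm with a two-finger parallel gripper is mounted at the origin on the work surface. World frame = base frame: x ahead of the robot, y to its left, z up, the work surface at z = 0. Lengths are in mm, angles in rad, forces in N, time in s.
With the tool pointing down it reaches from about 300 to 775 mm from the base axis. Payload 14.6 kg.
Tool frame: the origin (TCP) lies between the finger pads, 19 mm behind the fingertips; this is the grasp point; z points along the fingers, y is the line along which they close (so a half turn about z gives the same grasp; the last joint's range is limited). The gripper opens to 94 mm and grips with 3 to 60 N. Pads are 16 mm wide; open, the fingers measure 119 mm over their backs; the gripper's body (75 mm by 177 mm) begins 78 mm behind the grasp point.
Start: joints at [-1.338, 0.3, 1.521, -0, 1.321, -0.067], TCP at [162.424, -525.46, 224.246] pointing down, gripper open.
Joint ranges: [-3.03, 3.03], [-0.79, 2.21], [0.23, 2.52], [-1.04, 4.18], [0, 3.07], [-2.55, 2.55]. Speed limits (rad/s): [2.22, 2.22, 2.57, 3.14, 3.14, 3.14].

## Interface

Orientations are given as [roll, pitch, yaw] about the fixed x, y, z axes, in that order (R = Rz(yaw) Ry(pitch) Rx(roll)).
In Python, from cell import manip, eyes, ticket gives the robot as it stands. The module is installed in compiled form; this text tells all that it offers.
- The arm moves only by the tool arm_command, never from a script. Its argument "plan" is a list of rows, each a list of 5 numbers: the opening, from -1 (shut) to 1 (fully open), then the shift along the tool's x, y, z in m, then the turn about the tool's z in rad. In form: [[jaw, dx, dy, dz, roll], ...]. A call has 1 to 20 rows; each row shifts and turns the commanded pose from where the row before left it, along the tool's axes as they then stand; what a row does not reach is not made up. A row lasts 1/8 s, in which the tool goes at most 62.5 mm and 10.7 degrees, less where a joint would pass 70% of its speed; a pose out of reach is approached as far as the arm can. A call is refused whole if a number of a shift passes 0.0625 or a number of a turn 0.188, either way. A call with a gripper value outside its range is refused whole. The fingers move at their own pace and stop on an object; "newtons" is the grip in N (left out, the last holds). Time passes only in rows, so rows that do not move let the fingers close. It gives the time, the measured TCP pose, the force, the opening and the grip force at its end, in the units of the state.
- manip.read_state(): the state, without advancing time (a new reading comes with each control period).
- eyes.camera(name): name is "scene" or "top" or "wrist"; returns a dict with "img" (384x512x3 uint8, blue, green, red), "z_map" (384x512 float32, mm along the optical axis (not along the pixel's ray), 0 where there is no reading), "fx", "fy", "cx", "cy" (pixels), "eye" and "orientation" of the camera in the world. Camera axes: x right, y down, z forward; pixel columns grow to the right and rows downward; lengths in mm; the calibration is good to about 2 mm. A picture is of the moment at which its call begins.
- ticket.sign_off(): hands the job in; it is judged then, once.
The state is a dict: "clock": time; "joints": joint angles; "qd": joint speeds; "effort": joint torques, N m; "eef_pos": TCP position; "eef_rot": TCP orientation; "wrist_force": force on the tool from outside, world axes, zero at the start; "moment": the same for the moment, N m; "finger_gap": finger opening in mm; "finger_force": force on a finger pad.
Only numpy, scipy, OpenCV 4.12 (cv2) and the standard library are available. Lean on these libraries where they do the work, as an engineer would, in place of code of your own. Each camera call takes 0.05 s, during which the arm holds its last target. There are 200 camera calls.

## Working session

There is one attempt and no reset: what is moved stays moved. The work goes in short steps, Python scripts to look and compute and a tool call to move; the robot and the scene stay as the last step left them, time stands still between calls to the robot, and variables do not carry over. Pictures are saved under pics/ and viewed, at most 10 in all, crops included, and the job is handed in when it is done.

Besides the shell and the picture viewer there is one more tool, called by a JSON object that holds its "method" and its "body". arm_command: Moves the arm, as the interface text tells. Its arguments: {"type":"object","properties":{"plan":{"type":"array"},"newtons":{"type":"number"}},"required":["plan"]}

```bash
mkdir -p pics; cat > h.py <<'E'
import numpy as np, cv2
from cell import manip, eyes, ticket
from scipy.spatial.transform import Rotation as R
def rot(o):
    o=np.array(o,float)
    return o if o.shape==(3,3) else (R.from_euler('xyz',o).as_matrix() if o.size==3 else R.from_quat(o).as_matrix())
def cloud(c):
    z=c["z_map"]; v,u=np.mgrid[:z.shape[0],:z.shape[1]]
    p=np.stack([(u-c["cx"])/c["fx"]*z,(v-c["cy"])/c["fy"]*z,z],-1)
    w=p@rot(c["orientation"]).T+np.array(c["eye"]); w[z==0]=np.nan
    return w
E
python3 - <<'E'
from h import *
print(manip.read_state())
ims=[]
for n in("scene","top"):
    c=eyes.camera(n); np.savez(f"{n}.npz",**c); print(n,c["eye"],c["orientation"],c["fx"],c["cx"],c["cy"])
    cv2.imwrite(f"pics/{n}.png",cv2.resize(c["img"],(800,600)))
E
```

```text
{'clock': 0.0, 'joints': array([-1.33757017e+00,  3.00469438e-01,  1.52157137e+00,  1.09248671e-06,
        1.32071006e+00, -6.66200900e-02]), 'qd': array([ 0.00038039, -0.00046821, -0.00203579, -0.00011364, -0.0002492 ,
       -0.00039118]), 'effort': array([ 2.47311807e-03, -5.31799042e+01, -3.52732766e+01,  7.09143095e-02,
        2.44248554e-02, -2.98726172e-05]), 'eef_pos': array([ 162.38662384, -525.23005127,  223.69134325]), 'eef_rot': array([-3.14043708e+00, -7.81587760e-05,  2.99845935e-01]), 'wrist_force': array([ 0.25956447, -0.45803791,  0.85046841]), 'moment': array([ 0.0394505 ,  0.01978095, -0.02266744]), 'finger_force': 0.0, 'finger_gap': 94.21819934143782}
scene [ 829.52941978  632.68238818 1023.06332687] [-2.49716251  0.00600629  2.64520119] 486.5477085155798 253.48987441992674 186.24681786193173
top [ 296.20553071   13.42638541 1310.64252782] [-3.00125597  0.02218916 -1.58677233] 400.49336485518415 254.9546381330891 191.4884624898347
```

View pics/scene.png

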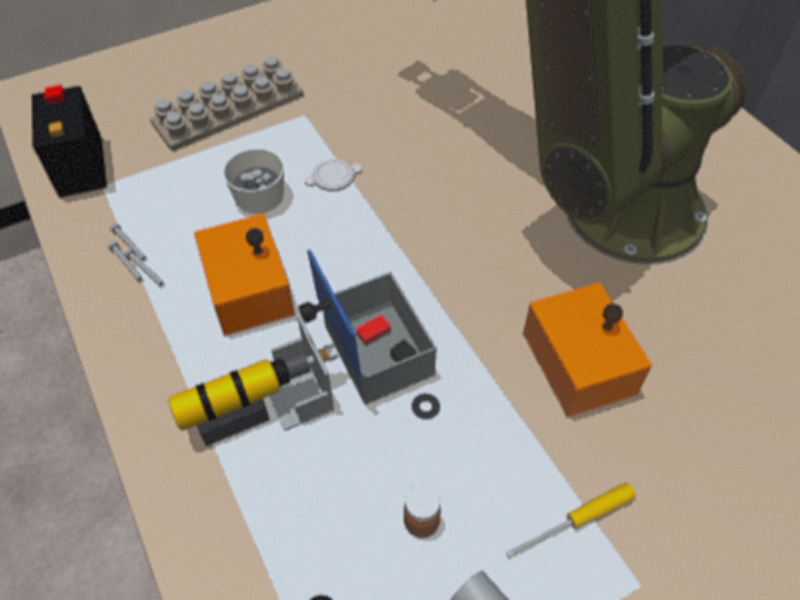

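View pics/top.png

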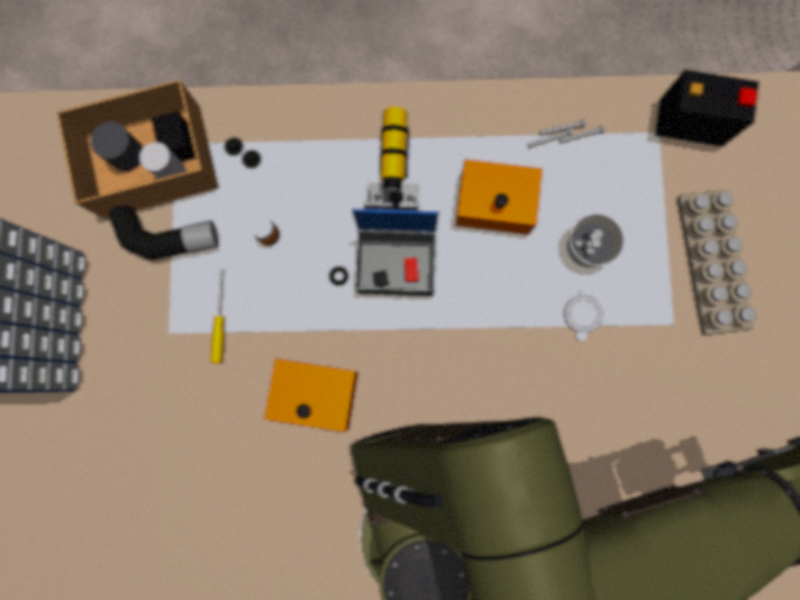

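The grey box with its blue lid is at (385,340) in the scene picture and (395,262) in the top picture. The lid is upright at top (395,220), the hex head at scene (330,352), and the nut runner at top (394,150). The possible mix-ups are the orange boxes at scene (245,275) and (588,345), and the bolts at scene (135,255). The grey box is the only one with a blue lid, so I'll measure that one.

```bash
python3 - <<'E'
from h import *
for n in("scene","top"):
    c=dict(np.load(n+".npz")); w=cloud(c); hsv=cv2.cvtColor(c["img"],cv2.COLOR_BGR2HSV)
    m=cv2.inRange(hsv,(100,120,40),(125,255,255))>0
    k,l,s,ce=cv2.connectedComponentsWithStats(m.astype(np.uint8)); i=1+np.argmax(s[1:,4]); 
    P=w[(l==i)&~np.isnan(w[...,0])]; print(n,"blue",s[i],P.min(0),P.max(0))
    ctr=np.nanmedian(P,0); d=P-P.mean(0); nn=np.linalg.svd(d,full_matrices=False)[2]; print("normal",nn[2],"ctr",P.mean(0))
    near=np.hypot(w[...,0]-ctr[0]+60,w[...,1]-ctr[1])<130
    # box rim
    rim=near&(abs(w[...,2]-80)<5)&(hsv[...,1]<70)&(w[...,0]<ctr[0]-3)
    Q=w[rim][:,:2].astype(np.float32); print("rim",len(Q),cv2.minAreaRect(Q),cv2.boxPoints(cv2.minAreaRect(Q)).round(0).tolist())
    # yellow
    ym=(cv2.inRange(hsv,(22,150,100),(34,255,255))>0)&(w[...,0]>ctr[0])&(abs(w[...,1]-ctr[1])<80)
    Y=w[ym]; print("yellow",len(Y),cv2.minAreaRect(Y[:,:2].astype(np.float32)),np.nanmax(Y[:,2]))
    t=(abs(w[...,2]-109)<5)&(w[...,0]>ctr[0]+8)&(w[...,0]<ctr[0]+80)&(abs(w[...,1]-ctr[1])<120)&~m
    print("plate top",t.sum(),w[t].min(0) if t.any() else'',w[t].max(0) if t.any() else '')
c=dict(np.load("scene.npz"))
a=c["img"][195:255,175:290]; cv2.imwrite("pics/crop.png",cv2.resize(a,None,fx=6,fy=6,interpolation=cv2.INTER_CUBIC))
w=cloud(c)
for v in range(212,236,2): print(v,[ (u,*w[v,u].round(0).astype(int)) for u in range(202,220,3)])
E
```

```text
scene blue [197 161  30  58 186] [573.63859125 -34.15479433  33.0991262 ] [624.6265345  120.90686458 204.20006624]
normal [ 0.97189194 -0.05471512 -0.22898103] ctr [618.74203629  54.10149259 196.4221229 ]
rim 325 ((551.3829345703125, 45.216064453125), (164.88917541503906, 124.39371490478516), 89.02738189697266) [[488.0, -36.0], [612.0, -38.0], [615.0, 127.0], [491.0, 129.0]]
yellow 1257 ((795.3516235351562, 49.85613250732422), (48.317230224609375, 148.78750610351562), 85.17485809326172) 101.41982060797739
plate top 125 [653.32028911  -2.02684893 104.12628312] [663.7512014  107.16690962 113.99162262]
top blue [227 133  52  14 605] [606.49876468 -34.15856046  81.49581412] [658.00163727 113.36955733 206.65240235]
normal [-0.99776131  0.06172397 -0.02573937] ctr [614.39481928  39.99791215 155.84111711]
rim 225 ((550.8702392578125, 45.219547271728516), (159.80047607421875, 121.55840301513672), 86.55624389648438) [[485.0, -31.0], [607.0, -38.0], [616.0, 121.0], [495.0, 129.0]]
yellow 548 ((795.08154296875, 42.395477294921875), (46.965309143066406, 148.78663635253906), 85.41486358642578) 10
[... 3076 characters left out ...]
 np.int64(631), np.int64(62), np.int64(62)), (217, np.int64(612), np.int64(28), np.int64(-1))]
232 [(202, np.int64(662), np.int64(67), np.int64(84)), (205, np.int64(661), np.int64(88), np.int64(113)), (208, np.int64(634), np.int64(26), np.int64(3)), (211, np.int64(627), np.int64(27), np.int64(0)), (214, np.int64(621), np.int64(30), np.int64(-1)), (217, np.int64(615), np.int64(35), np.int64(2))]
234 [(202, np.int64(662), np.int64(64), np.int64(71)), (205, np.int64(663), np.int64(92), np.int64(112)), (208, np.int64(637), np.int64(30), np.int64(2)), (211, np.int64(630), np.int64(33), np.int64(2)), (214, np.int64(623), np.int64(36), np.int64(0)), (217, np.int64(617), np.int64(39), np.int64(-1))]
```

View pics/crop.png

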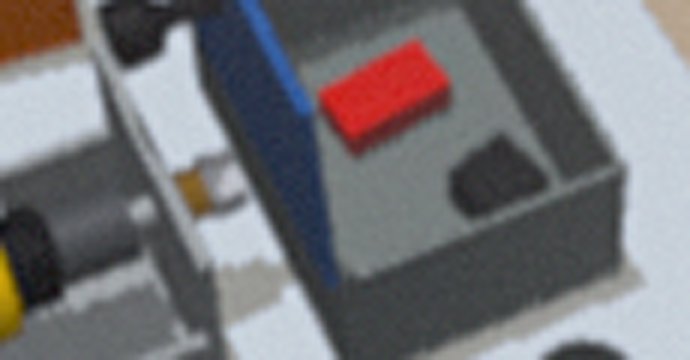

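The crop confirms the bright hex head with its brass sleeve, between the plate and the lid. Estimates:

| Item | Value |
|---|---|
| Box yaw | about -0.065 rad |
| Hinge | about (612, 42) |
| Head | about (632, 57, 70) |

I'm flying to the outer side of the lid, beside the knob.

{"method": "arm_command", "body": {"plan": [[-1, 0, 0, -0.02, 0.1825], [-1, 0, 0, -0.02, 0.1825], [-1, 0.0325, -0.0394, 0, 0], [-1, 0.0325, -0.0394, 0, 0], [-1, 0.0325, -0.0394, 0, 0], [-1, 0.0325, -0.0394, 0, 0], [-1, 0.0325, -0.0394, 0, 0], [-1, 0.0325, -0.0394, 0, 0], [-1, 0.0325, -0.0394, 0, 0], [-1, 0.0325, -0.0394, 0, 0], [-1, 0.0325, -0.0394, 0, 0], [-1, 0.0325, -0.0394, 0, 0], [-1, 0.0325, -0.0394, 0, 0], [-1, 0.0325, -0.0394, 0, 0], [-1, 0.0325, -0.0394, 0, 0], [-1, 0.0325, -0.0394, 0, 0], [-1, 0, 0, 0, 0], [-1, 0, 0, 0, 0]], "newtons": 30}}

```text
clock: 2.35
eef_pos: [652.1, -4.9, 263.7]
eef_rot: [3.141, 0.001, -0.065]
wrist_force: [0.4, -0.7, -0.7]
finger_gap: 0.3
finger_force: 0.0
```

```bash
python3 - <<'E'
from h import *
c=eyes.camera("wrist"); np.savez("wr1.npz",**c); print(c["eye"],c["orientation"],c["fx"])
s=eyes.camera("scene")["img"][90:270,130:330]
cv2.imwrite("pics/w1.png",np.hstack([cv2.resize(c["img"],(460,345)),cv2.resize(s,(340,345))]))
E
```

```text
[722.95210045 -10.00253107 422.81859043] [ 2.89432798e+00 -1.42331055e-03 -1.63610483e+00] 278.699709684755
```

View pics/w1.png

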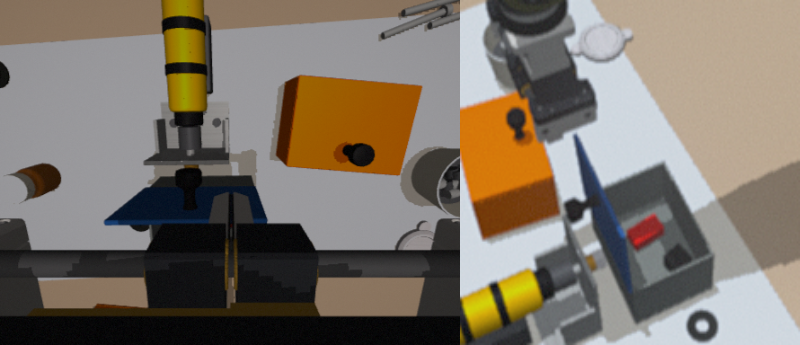

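{"method": "arm_command", "body": {"plan": [[-1, 0, 0, 0.016, 0], [-1, 0, 0, 0.016, 0], [-1, 0, 0, 0.016, 0], [-1, 0, 0, 0.016, 0], [-1, -0.0145, 0, 0, 0], [-1, -0.0145, 0, 0, 0], [-1, -0.00875, 0, 0.001, 0], [-1, -0.00875, 0, 0.001, 0], [-1, -0.00875, 0, 0.001, 0], [-1, -0.00875, 0, 0.001, 0], [-1, -0.0078, 0, 0.0039, 0], [-1, -0.0078, 0, 0.0039, 0], [-1, -0.0078, 0, 0.0039, 0], [-1, -0.0078, 0, 0.0039, 0], [-1, -0.0059, 0, 0.0062, 0], [-1, -0.0059, 0, 0.0062, 0], [-1, -0.0059, 0, 0.0062, 0], [-1, -0.0059, 0, 0.0062, 0], [-1, 0, 0, 0, 0]]}}

```text
clock: 4.82
eef_pos: [533.3, 3.1, 155.3]
eef_rot: [-3.142, 0.001, -0.065]
wrist_force: [1.1, -0.1, 0.4]
finger_gap: 0.3
finger_force: 0.0
```

{"method": "arm_command", "body": {"plan": [[-1, -0.0038, 0, 0.008, 0], [-1, -0.0038, 0, 0.008, 0], [-1, -0.0038, 0, 0.008, 0], [-1, -0.0016, 0, 0.008, 0], [-1, -0.0016, 0, 0.008, 0], [-1, -0.0016, 0, 0.006, 0], [-1, 0, 0, 0, 0]]}}

```text
clock: 5.7
eef_pos: [517.4, 4.1, 109.4]
eef_rot: [-3.142, 0.001, -0.065]
wrist_force: [-0.4, 0.2, 0.7]
finger_gap: 0.6
finger_force: 0.0
```

```bash
python3 - <<'E'
from h import *
s=eyes.camera("scene")["img"][90:270,130:330]
c=eyes.camera("wrist")
cv2.imwrite("pics/w2.png",np.hstack([cv2.resize(c["img"],(420,345)),cv2.resize(s,(380,345))]))
E
```

```text
(no output)
```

View pics/w2.png

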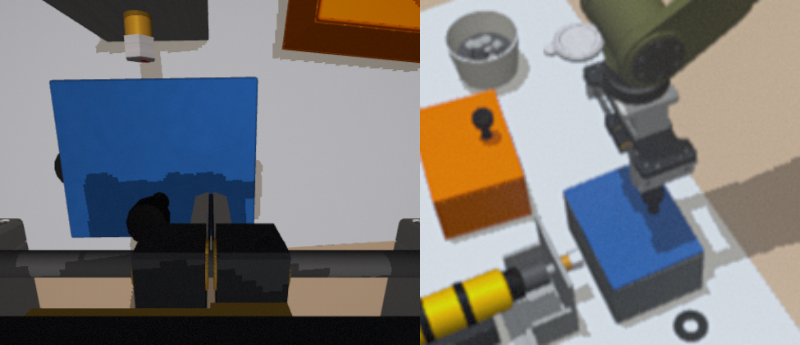

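The lid is nearly shut, blue and lying over the box. The hex head shows clearly at wrist-view (140,45). Next I press the lid down gently.

{"method": "arm_command", "body": {"plan": [[-1, 0, 0, 0.002, 0], [-1, 0, 0, 0.002, 0], [-1, 0, 0, 0.001, 0], [-1, 0, 0, 0, 0]]}}

```text
clock: 6.3
eef_pos: [517.8, 4.1, 105.4]
eef_rot: [3.142, -0.0, -0.065]
wrist_force: [-3.2, -0.7, 8.9]
finger_gap: 0.1
finger_force: 4.1
```

{"method": "arm_command", "body": {"plan": [[-1, 0, 0, -0.025, 0], [-1, 0, 0, -0.04, 0], [1, 0, 0, -0.035, 0], [1, 0.02, -0.025, 0, 0], [1, 0.02, -0.025, 0, 0], [1, 0, 0, 0, 0], [1, 0, 0, 0, 0]]}}

```text
clock: 7.18
eef_pos: [560.5, 51.1, 204.6]
eef_rot: [3.141, 0.001, -0.065]
wrist_force: [0.3, 0.2, 0.2]
finger_gap: 47.0
finger_force: 0.0
```

```bash
python3 - <<'E'
from h import *
print(manip.read_state()["eef_pos"])
c=eyes.camera("wrist"); np.savez("wr2.npz",**c); w=cloud(c)
hsv=cv2.cvtColor(c["img"],cv2.COLOR_BGR2HSV)
m=(cv2.inRange(hsv,(100,120,30),(125,255,255))>0)&(w[...,2]>70)
P=w[m]; A=np.c_[P[:,:2],np.ones(len(P))]; print("lid z",np.median(P[:,2]),P.min(0),P.max(0),np.linalg.lstsq(A,P[:,2],rcond=None)[0], cv2.minAreaRect(P[:,:2].astype(np.float32)))
g=(w[...,0]>612)&(w[...,0]<648)&(abs(w[...,1]-57)<40)&(w[...,2]>40)&(w[...,2]<100)&~m
G=w[g]; print(len(G),np.percentile(G,[2,50,98],axis=0).round(1)); 
hd=G[G[:,2]>70]
for x in range(614,648,4):
    q=hd[abs(hd[:,0]-x)<2]
    if len(q): print(x,len(q),np.percentile(q[:,1],[3,97]).round(1),q[:,2].max().round(1))
t=(abs(w[...,2]-110)<4)&(w[...,0]>640)&(abs(w[...,1]-57)<90); T=w[t]; print("plate",len(T), len(T) and cv2.minAreaRect(T[:,:2].astype(np.float32)))
v,u=np.where(g); print(u.min(),u.max(),v.min(),v.max())
cv2.imwrite("pics/w3.png",cv2.resize(c["img"],(800,600)))
E
```

```text
[560.47640125  51.10790094 204.56057362]
lid z 85.15159672631705 [488.5457284  -37.43497044  81.82694954] [615.19624748 125.53756297 236.01316239] [-4.70299105e-03 -1.05901326e-03  8.83033890e+01] ((552.1146850585938, 44.671539306640625), (159.6344451904297, 119.61455535888672), 86.95391845703125)
622 [[612.3  41.5  43. ]
 [635.1  54.3  77.2]
 [647.4  90.3  80.7]]
614 41 [47.9 92.7] 83.0
626 7 [42.8 48.5] 79.3
630 96 [42.5 64.9] 81.3
634 96 [42.2 64.5] 81.0
638 99 [42.  64.4] 81.0
642 88 [42.7 62.9] 80.7
646 92 [42.5 62.5] 80.5
plate 945 ((659.2893676757812, 51.67884826660156), (110.03974151611328, 6.290427207946777), 87.0611572265625)
207 261 103 141
```

View pics/w3.png

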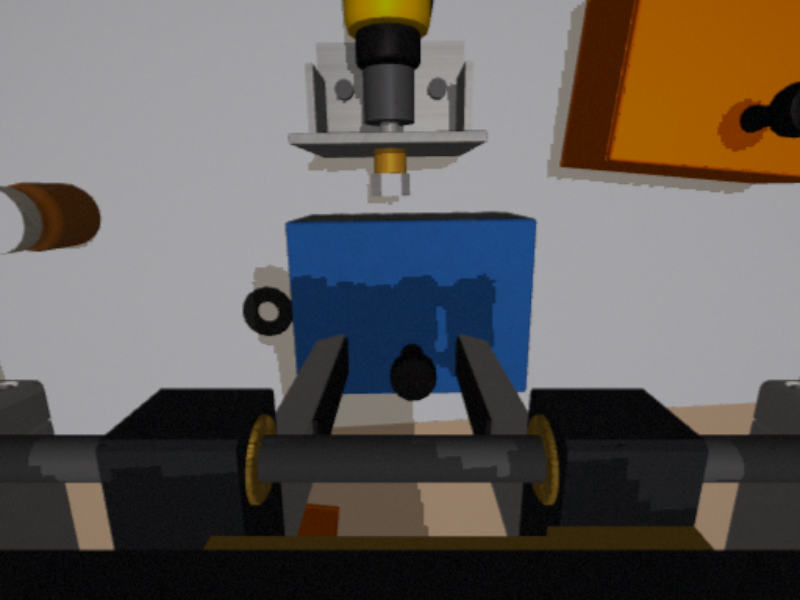

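The lid is shut: it sits flat at about 85–86 mm and its outline matches the box. From the plate centre, box edge and head depth, which agree within 1 mm, the head is at (634, 53, 70) with yaw -0.052.

{"method": "arm_command", "body": {"plan": [[1, 0.025, -0.0023, 0, 0], [1, 0.025, -0.0023, 0, 0], [1, 0.0234, -0.0023, 0, -0.013], [1, 0, 0, 0, 0], [1, 0, 0, 0, 0], [1, 0, 0, 0.02, 0], [1, 0, 0, 0.02, 0], [1, 0, 0, 0.02, 0]]}}

```text
clock: 8.22
eef_pos: [633.9, 53.3, 144.7]
eef_rot: [-3.142, -0.0, -0.052]
wrist_force: [0.7, 0.7, 0.2]
finger_gap: 94.2
finger_force: 0.0
```

```bash
python3 - <<'E'
from h import *
s=manip.read_state(); print(s["eef_pos"],s["eef_rot"],s["finger_gap"],s["wrist_force"])
a=eyes.camera("wrist")["img"]; b=eyes.camera("scene")["img"][130:270,150:310]
cv2.imwrite("pics/w4.png",np.hstack([cv2.resize(a,(420,345)),cv2.resize(b,(380,345))]))
E
```

```text
[633.85047201  53.34069357 144.73404374] [-3.14159022e+00 -3.66874310e-04 -5.24766810e-02] 94.21748482576534 [0.68235348 0.68809704 0.1552596 ]
```

View pics/w4.png

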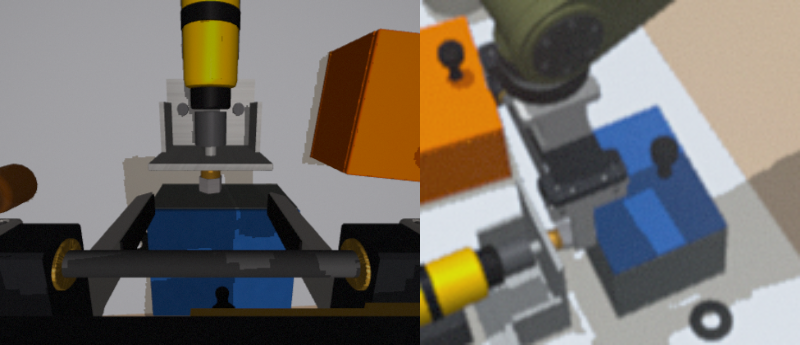

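The fingers straddle the head, which is at wrist-view (209,185) and centred between them, and they are in line with the gap. I'm going down now and gripping.

{"method": "arm_command", "body": {"plan": [[1, 0, 0, 0.015, 0], [1, 0, 0, 0.015, 0], [1, 0, 0, 0.015, 0], [1, 0, 0, 0.015, 0], [1, 0, 0, 0.0125, 0], [1, 0, 0, 0, 0], [0.2, 0, 0, 0, 0], [-0.2, 0, 0, 0, 0], [-0.5, 0, 0, 0, 0], [-1, 0, 0, 0, 0], [-1, 0, 0, 0, 0], [-1, 0, 0, 0, 0], [-1, 0, 0, 0, 0], [-1, 0, 0, 0, 0]], "newtons": 45}}

```text
clock: 10.07
eef_pos: [634.6, 53.7, 72.3]
eef_rot: [-3.141, 0.0, -0.052]
wrist_force: [0.4, 0.1, -0.0]
finger_gap: 22.1
finger_force: 45.0
```

{"method": "arm_command", "body": {"plan": [[-1, 0, 0, 0, 0], [-1, 0, 0, 0, 0], [-1, 0, 0, 0, 0], [-1, 0, 0, 0, 0], [-1, 0, 0, 0, 0], [-1, 0, 0, 0, 0], [-1, 0, 0, 0, 0], [-1, 0, 0, 0, 0]]}}

```text
clock: 11.08
eef_pos: [634.5, 53.6, 72.3]
eef_rot: [-3.141, 0.0, -0.052]
wrist_force: [0.4, 4.3, -0.7]
finger_gap: 22.0
finger_force: 45.0
```

```bash
python3 - <<'E'
from h import *
a=eyes.camera("wrist"); b=eyes.camera("scene")["img"][130:270,150:310]
w=cloud(a); hsv=cv2.cvtColor(a["img"],cv2.COLOR_BGR2HSV)
m=(cv2.inRange(hsv,(100,120,30),(125,255,255))>0)&(w[...,2]>70)&(w[...,2]<110); P=w[m]
print(len(P),np.median(P[:,2]) if len(P) else'',manip.read_state()["moment"])
cv2.imwrite("pics/w5.png",np.hstack([cv2.resize(a["img"],(420,345)),cv2.resize(b,(380,345))]))
E
```

```text
2458 85.17643969492417 [ 1.0042703  -0.06736601  0.00743896]
```

View pics/w5.png

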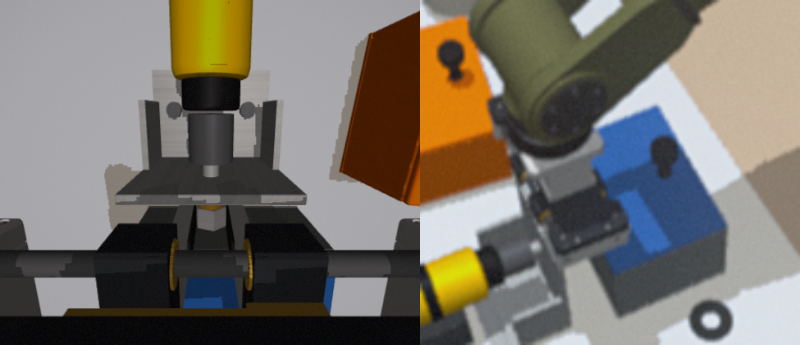

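The fingers hold the head at (210,218) with a 22.0 mm gap, which is its width across the flats, at 45 N. The lid is shut. One more short wait will show whether it is steady.

{"method": "arm_command", "body": {"plan": [[-1, 0, 0, 0, 0], [-1, 0, 0, 0, 0], [-1, 0, 0, 0, 0], [-1, 0, 0, 0, 0], [-1, 0, 0, 0, 0], [-1, 0, 0, 0, 0], [-1, 0, 0, 0, 0], [-1, 0, 0, 0, 0], [-1, 0, 0, 0, 0], [-1, 0, 0, 0, 0], [-1, 0, 0, 0, 0], [-1, 0, 0, 0, 0]]}}

```text
clock: 12.68
eef_pos: [634.6, 53.6, 72.4]
eef_rot: [-3.141, -0.0, -0.052]
wrist_force: [-0.1, 6.0, -0.3]
finger_gap: 22.0
finger_force: 45.0
```

```bash
python3 -c "
from cell import ticket
print(ticket.sign_off())"
```

```text
the job is handed in; nothing more can be done
None
```

I shut the lid without slamming it and gripped the hex head at 45 N, with the finger gap steady at 22.0 mm so the bolt is no longer turning; the job is handed in with the arm still holding, and no verdict was shown.

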